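# Slide the bench stop home in its track

### The arm

A 6-joint arm with a two-finger parallel gripper is mounted at the origin on a cart in front of the work surface, level with it; the furniture and walls round the work are solid. World frame = base frame: x ahead of the robot, y to its left, z up, the work surface at z = 0. Lengths are in m, angles in rad, forces in N, time in s.
With the tool pointing down it reaches from about 0.375 to 0.975 m from the base axis. Payload 3.8 kg.
Tool frame: the origin (TCP) lies between the finger pads; the fingertips stand 11 mm ahead of it and the grasp point (between the pads) lies 8 mm behind it; z points along the fingers, y is the line along which they close (so a half turn about z gives the same grasp; the last joint's range is limited). The gripper opens to 88 mm and grips with 3 to 60 N. Pads are 18 mm wide; open, the fingers measure 123 mm over their backs; the gripper's body (75 mm by 187 mm) begins 45 mm behind the grasp point.
Start: joints at [-1.22, 0.264, 1.604, -0, 1.274, -0.037], TCP at [0.255, -0.625, 0.25] pointing down, gripper open.
Joint ranges: [-2.63, 2.63], [-0.94, 2.18], [0.31, 2.57], [-1.31, 4.45], [0, 2.66], [-2.55, 2.55]. Speed limits (rad/s): [2.57, 2.57, 3.14, 3.14, 3.14, 3.14].

### API

Orientations are given as a rotation vector (axis times angle).
In Python, from cell import manip gives the robot as it stands.
- The arm moves only by the shell command python3 -m crank 'ROWS' [FORCE]. ROWS is a JSON object of lists of equal length, an entry for each row: "dr": the turn, a rotation vector about the tool's x, y, z in units of 8 degrees (1.0 is 8 degrees), a list of three; "offset": the shift along the tool's x, y, z in m, a list of three; "fingers": the opening, from 0 (shut) to 1 (fully open). A call has exactly 10 rows; each row shifts and turns the commanded pose from where the row before left it, along the tool's axes as they then stand; what a row does not reach is not made up. A row lasts 1/8 s, in which the tool goes at most 62.5 mm and 10.7 degrees, less where a joint would pass 70% of its speed; a pose out of reach is approached as far as the arm can. A call is refused whole if a number of a shift passes 0.0625 or a number of a turn 1, either way. A call with a gripper value outside its range is refused whole. The fingers move at their own pace and stop on an object; FORCE is the grip in N (left out, the last holds). Time passes only in rows, so rows that do not move let the fingers close, or fill a call up. It gives the time, the measured TCP pose, the force, the opening and the grip force at its end, in the units of the state.
- manip.observe(): the state, without advancing time (a new reading comes with each control period).
- manip.read_camera(name): name is "scene" or "top" or "wrist"; returns a dict with "pixels" (420x560x3 uint8, blue, green, red), "camera_matrix" (3x3 intrinsics, pixels), "xyz" and "attitude" of the camera in the world. Camera axes: x right, y up, looking along -z (the intrinsics and any distortion apply to the point x, -y, -z); pixel columns grow to the right and rows downward; lengths in m; the calibration is good to about 2 mm. A picture is of the moment at which its call begins. There is no depth.
- manip.close_job(): hands the job in; it is judged then, once.
Trained networks look in the newest picture that a camera, given by its name, has taken for a name from the list of things; names that differ only in an ending like _2 or _b are one class to them, and where a whole thing is asked for, a point or a joint stands for the part that bears it (a point fixed in the world has none). Each returns a list of dicts, best first, with "conf" (0 to 1); they miss things now and then, are a little off and sometimes report something else, mostly with a low value. They report only what shows in the picture. A call takes as long as a camera call. They do not tell look-alikes from the thing itself.
- manip.recognise(camera, thing): "xyz" ([x, y, z] in m, in world coordinates, good to about 4 mm: the middle of the surface that is visible of it).
- manip.regions_of(camera, thing): "pixels" (420x560 bool, what is visible of it).
The state is a dict: "time_s": time; "joints": joint angles; "joint_velocities": joint speeds; "joint_efforts": joint torques, N m; "ee_pos": TCP position; "orientation": TCP orientation; "contact_force": force on the tool from outside, world axes, zero at the start; "moment": the same for the moment, N m; "gripper_width": opening from 0.0 (shut) to 1.0 (fully open); "grasp_force": force on a finger pad.
Only numpy, scipy, OpenCV 4.12 (cv2) and the standard library are available. Lean on these libraries where they do the work, as an engineer would, in place of code of your own. Each camera call takes 0.05 s, during which the arm holds its last target. There are 200 camera calls.

### The job

Fit the narrow-footed bench stop into the metal track on the workbench: enter it at the flared open end, with its foot under the track's lips, slide it fully home against the closed end and let go. Only one of the two stops has a foot that fits; leave the wide-footed one where it stands.

Things in the scene. Friction and masses are not known exactly. Their poses are not given: they have to be found in the camera images.
- track: Bare steel C-channel fixed to the bench. Origin: bench level, mid-width at its mouth; x points into it to the closed end's face at x=100 mm. No floor: the bench is its floor. Inside 48 mm wide, 15 high below two lips (z 15-21) with a 26 slot between, open above. Flared lipless walls, 21 high, lead in: 68 wide at x=-22, 48 at x=0. End block 26 high. The mouth faces away from the robot (+x).
- track_home (a point): Point at bench level on the track's middle line, 75 mm inside the mouth (25 mm before the closed end): the stop's origin lies here when its foot touches the closed end. Axes as the track's. Room: a wall shelf overhangs x > 0.60 m, y < -0.06 m, underside 0.49 m up; the bench grinder to the left of the track is 256 mm high (about x 0.24 to 0.47, y -0.24 to 0.10 m).
- stop_narrow: Loose bench stop that fits, about 0.22 kg: dark steel foot 50 mm long (x), 40 wide (y), 8 thick; neck 16 wide (y); wooden grip block 40 (x) by 26 (y), from z=30 to 72 mm. Same both ways round. Origin: centre of the foot's underside, z up. In the track the foot lies under the lips, the neck in the slot, the grip above; 4 mm play to each side.
- stop_wide: Loose bench stop with the same grip, neck and foot length, but a foot 64 mm wide (y), too wide for this track. Origin: centre of the foot's underside. It stays where it stands.
Not all that is in view belongs to the job. What is shaped like the stop_narrow but turquoise is not meant.

How it is judged:
By the outcome, as a careful person would: the job done as asked, in the order asked, and still so for the second after the job is handed in, with the robot touching nothing.
It also fails if it takes over 40 s, if anything falls off the work surface, if the arm or the gripper's body presses on something with over 40 N, if the wrist force passes 120 N, or if a joint passes its speed limit or range.

## Working session

There is one attempt and no reset: what is moved stays moved. The work goes in short steps, Python scripts to look and compute and a shell command to move; the robot and the scene stay as the last step left them, time stands still between calls to the robot, and variables do not carry over. Pictures are saved under pics/ and viewed, at most 13 in all, crops included, and the job is handed in when it is done.

```bash
mkdir -p pics; ls; cat > h.py <<'E'
import numpy as np,cv2
from scipy.spatial.transform import Rotation as R
from cell import manip
def cam(n):
    c=manip.read_camera(n); a=np.array(c['attitude'],float)
    c['R']=a if a.shape==(3,3) else (R.from_rotvec(a).as_matrix() if a.size==3 else R.from_quat(a).as_matrix())
    return c
def ray(c,u,v):
    K=np.array(c['camera_matrix']); p=np.linalg.solve(K,[u,v,1.]); return c['R']@np.array([p[0],-p[1],-p[2]])
def atz(c,u,v,z):
    d=ray(c,u,v); o=np.array(c['xyz']); return o+d*(z-o[2])/d[2]
def proj(c,P):
    q=c['R'].T@(np.array(P)-c['xyz']); q=np.array(c['camera_matrix'])@[q[0],-q[1],-q[2]]; return q[:2]/q[2]
E
python3 - <<'E'
from h import *
np.set_printoptions(precision=4,suppress=True)
for n in ['scene','top']:
    c=cam(n); cv2.imwrite(f'pics/{n}0.png',c['pixels']); print(n,c['xyz'],np.array(c['attitude']).tolist(),c['camera_matrix'],[k for k in c])
    for t in ['track','stop_narrow','stop_wide']:
        for r in manip.recognise(n,t): print(t,np.round(r['xyz'],4),round(r['conf'],2), proj(c,r['xyz']))
print(manip.observe())
E
```

```text
pics
scene [ 0.5756 -0.6483  0.7821] [0.528755934288112, 0.052104945448660844, 0.21936852782436192] [[383.235    0.     277.2324]
 [  0.     383.235  208.3323]
 [  0.       0.       1.    ]] ['pixels', 'camera_matrix', 'xyz', 'attitude', 'R']
track [ 0.3944 -0.3345  0.0215] 0.79 [225.1553 247.8424]
stop_narrow [0.5835 0.0387 0.045 ] 0.75 [337.8392 128.4209]
stop_narrow [ 0.5249 -0.0729  0.0478] 0.73 [307.273  157.5971]
stop_narrow [ 0.5264 -0.2088  0.0458] 0.58 [296.8077 205.3353]
stop_wide [ 0.5122 -0.4576  0.0308] 0.73 [264.3941 314.3561]
top [ 0.3384 -0.2074  0.9833] [0.13670092590860516, -0.11697406290809022, -1.5840773333139222] [[410.06     0.     286.0729]
 [  0.     410.06   207.8537]
 [  0.       0.       1.    ]] ['pixels', 'camera_matrix', 'xyz', 'attitude', 'R']
track [ 0.3884 -0.306   0.0236] 0.58 [333.7965 252.0192]
stop_narrow [ 0.5186 -0.0675  0.0667] 0.91 [229.0339 195.418 ]
stop_narrow [0.5757 0.0393 0.0564] 0.86 [184.1129 173.0364]
stop_narrow [ 0.5211 -0.1963  0.0705] 0.85 [285.4569 192.9789]
stop_wide [ 0.5021 -0.4413  0.0147] 0.73 [388.4662 203.4799]
{'time_s': 0.4, 'joints': array([-1.2199,  0.264 ,  1.6042, -0.    ,  1.2737, -0.0369]), 'joint_velocities': array([ 0.0004, -0.0032, -0.0026, -0.0017,  0.0018, -0.0002]), 'joint_efforts': array([  0.0004, -50.1282, -35.6591,   0.0728,   0.0221,  -0.0001]), 'ee_pos': array([ 0.2552, -0.6248,  0.2495]), 'orientation': array([-3.0824, -0.6054,  0.0001]), 'contact_force': array([ 0.0482, -0.3131, -0.3175]), 'moment': array([-0.0644,  0.0236,  0.0304]), 'grasp_force': 0.0, 'gripper_width': 0.9981334100802427}
```

View pics/scene0.png

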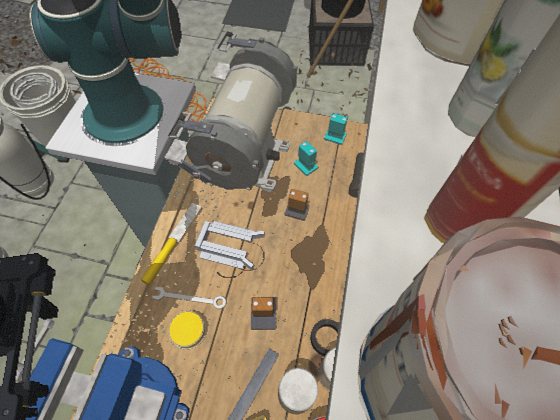

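View pics/top0.png

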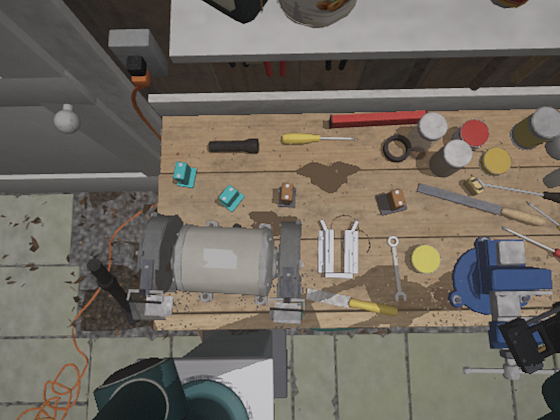

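The scene image shows the bare track at about (228,245) and the wooden stops at (297,203) and (263,308). In the top image the track is at (338,248) with its mouth up (+x). The network's narrow stop is at (287,193) and the wide one at (392,202). The turquoise ones are decoys. I'll move above the area for a close look, with the fingers turned along the track.

```bash
python3 -m crank '{"offset":[[0.036,-0.0227,-0.005],[0.036,-0.0227,-0.005],[0.036,-0.0227,-0.005],[0.036,-0.0227,-0.005],[0.036,-0.0227,-0.005],[0.036,-0.0227,-0.005],[0.036,-0.0227,-0.005],[0.036,-0.0227,-0.005],[0.036,-0.0227,-0.005],[0.036,-0.0227,-0.005]],"dr":[[0,0,0],[0,0,0],[0,0,0],[0,0,0],[0,0,0],[0,0,0],[0,0,0],[0,0,0],[0,0,0],[0,0,0]],"fingers":[1,1,1,1,1,1,1,1,1,1]}' 30
python3 -m crank '{"offset":[[0,0,0],[0,0,0],[0,0,0],[0,0,0],[0,0,0],[0,0,0],[0,0,0],[0,0,0],[0,0,0],[0,0,0]],"dr":[[0,0,-0.9],[0,0,-0.9],[0,0,-0.9],[0,0,-0.9],[0,0,-0.9],[0,0,-0.9],[0,0,-0.9],[0,0,-0.9],[0,0,-0.9],[0,0,-0.38]],"fingers":[1,1,1,1,1,1,1,1,1,1]}'
python3 - <<'E'
from h import *
np.set_printoptions(precision=4,suppress=True)
for n in ['wrist','top','scene']:
    c=cam(n); cv2.imwrite(f'pics/{n}1.png',c['pixels']); print(n,c['xyz'],c['attitude'])
    for t in ['track','stop_narrow','stop_wide']:
        for r in manip.recognise(n,t): print(t,np.round(r['xyz'],4),round(r['conf'],2), proj(c,r['xyz']))
s=manip.observe();print(s['ee_pos'],s['orientation'],s['joints'],s['contact_force'])
E
```

```text
time_s: 1.65
ee_pos: [0.5034, -0.2774, 0.3001]
orientation: [3.082, 0.605, 0.001]
contact_force: [0.2, 0.1, -0.0]
gripper_width: 1.002
grasp_force: 0.0
time_s: 2.9
ee_pos: [0.5026, -0.2786, 0.2998]
orientation: [2.218, 2.225, 0.0]
contact_force: [-0.1, 0.5, -0.3]
gripper_width: 1.002
grasp_force: 0.0
wrist [ 0.5035 -0.2023  0.4334] [-0.2992  0.0004  0.0033]
track [ 0.3907 -0.2989  0.0229] 0.8 [205.5672 191.9875]
stop_narrow [ 0.5197 -0.0777  0.0063] 0.71 [296.4398  20.9801]
stop_narrow [ 0.5256 -0.2017  0.0736] 0.64 [302.0929 122.1747]
stop_wide [ 0.5049 -0.4387  0.041 ] 0.76 [283.8377 283.8189]
top [ 0.3384 -0.2074  0.9833] [ 0.1367 -0.117  -1.5841]
track [ 0.4149 -0.2912  0.0144] 0.64 [326.7351 241.0576]
stop_narrow [ 0.522  -0.1991  0.0682] 0.87 [286.6969 192.7664]
stop_narrow [0.5756 0.0415 0.0518] 0.86 [183.6845 173.5754]
stop_wide [ 0.4967 -0.448   0.0486] 0.76 [394.9321 203.2225]
scene [ 0.5756 -0.6483  0.7821] [0.5288 0.0521 0.2194]
track [ 0.3979 -0.337   0.0218] 0.63 [226.3623 249.1472]
stop_narrow [ 0.5249 -0.2084  0.0491] 0.69 [296.2594 204.2977]
stop_narrow [ 0.5164 -0.0752  0.0378] 0.53 [303.3549 160.2502]
stop_wide [ 0.5105 -0.4542  0.0331] 0.91 [263.9364 312.1474]
[ 0.5027 -0.2786  0.2997] [-2.2204 -2.2224 -0.    ] [-0.5494  0.0471  1.7606  0.      1.3339 -0.5503] [-0.1866 -0.0451  0.2439]
```

View pics/wrist1.png

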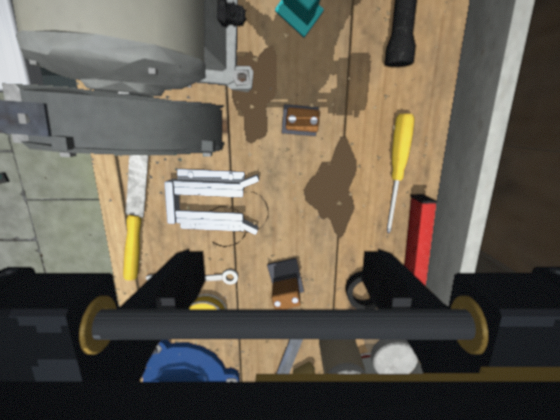

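The wrist picture shows the narrow stop at (301,120), long side along the track, and the track at (165..258, 170..235) with its mouth to the right. The wide stop is at (285,283). I'll view an enlarged crop to measure.

```bash
python3 - <<'E'
from h import *
im=cv2.imread('pics/wrist1.png')
a=cv2.resize(im[95:245,155:340],None,fx=4,fy=4,interpolation=cv2.INTER_CUBIC)
cv2.imwrite('pics/crop1.png',a)
E
```

```text
(no output)
```

View pics/crop1.png

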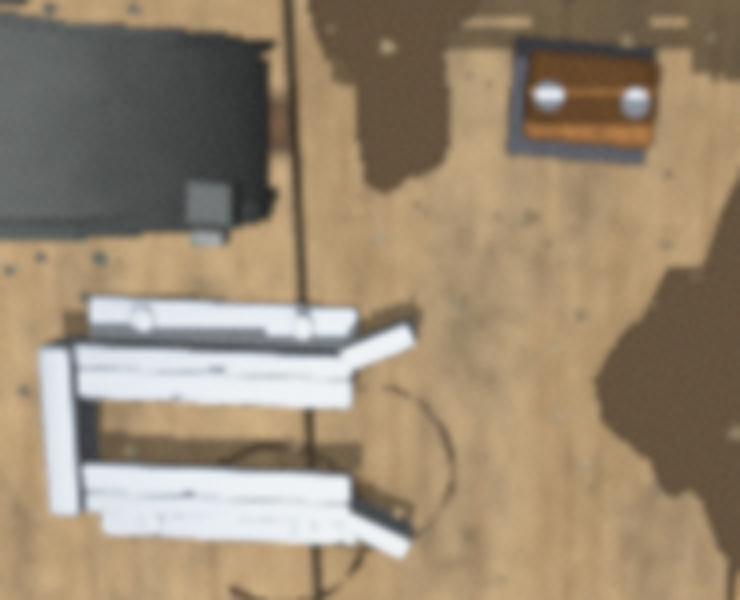

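```bash
cat >> h.py <<'E'
WX=dict(xyz=np.array([0.5035,-0.2023,0.4334]),R=R.from_rotvec([-0.2992,0.0004,0.0033]).as_matrix())
E
python3 - <<'E'
from h import *
np.set_printoptions(precision=4,suppress=True)
c=cam('wrist'); 
f=lambda u,v,z:atz(c,155+(u-1.5)/4,95+(v-1.5)/4,z)
def show(n,pts,z):
    P=np.array([f(u,v,z) for u,v in pts]); print(n,P[:,:2].tolist()); return P
def ln(P): d=P[1]-P[0]; return np.degrees(np.arctan2(d[1],d[0])),np.linalg.norm(d)
for n,p,z in [('foot near edge',[(510,152),(645,162)],.008),('foot left edge',[(510,152),(518,38)],.008),('grip top far',[(530,50),(658,60)],.072),('grip top near',[(526,122),(654,126)],.072),
 ('lip+ edge',[(80,399),(352,408)],.021),('lip- edge',[(85,465),(350,475)],.021),('endblock outer',[(42,348),(52,513)],.026),('endblock inner',[(77,345),(83,510)],.026),('flare ends',[(412,325),(408,550)],.021)]:
    P=show(n,p,z); print(ln(P))
# screws triangulate wrist vs top
t=cam('top'); cv2.imwrite('pics/topcrop.png',cv2.resize(t['pixels'][165:295,260:375],None,fx=4.5,fy=4.5,interpolation=cv2.INTER_CUBIC))
E
```

```text
foot near edge [[0.5017775829875456, -0.21579313952722665], [0.5497005855966396, -0.21918068248196365]]
(np.float64(-4.043352829359564), np.float64(0.04804258138715506))
foot left edge [[0.5017775829875456, -0.21579313952722665], [0.5045471850918544, -0.17789414427717987]]
(np.float64(85.8203396841514), np.float64(0.03800005969441706))
grip top far [[0.5079567263897811, -0.18488016370293298], [0.5456249015133949, -0.18762292045216744]]
(np.float64(-4.164564414055126), np.float64(0.03776789816403229))
grip top near [[0.5068579016769796, -0.20512299632638795], [0.5451234700667149, -0.20623908347059142]]
(np.float64(-1.6706653387667048), np.float64(0.038281841318084))
lip+ edge [[0.3445809826641052, -0.30264959787052104], [0.44391327789075513, -0.30593630900994473]]
(np.float64(-1.8951137490773142), np.float64(0.09938665576981828))
lip- edge [[0.34367333173877745, -0.32787330297882766], [0.44212407754229155, -0.3316653288504007]]
(np.float64(-2.2057702989625385), np.float64(0.09852374743927896))
endblock outer [[0.3350100059387542, -0.28277130798680844], [0.3312970426662524, -0.34504490502893337]]
(np.float64(-93.41212940218381), np.float64(0.0623841885803438))
endblock inner [[0.3476111756586629, -0.2816760313638607], [0.3429722691828346, -0.34385026612477365]]
(np.float64(-94.2670118842494), np.float64(0.06234705222700265))
flare ends [[0.46667472934245885, -0.2752693089437505], [0.4629710304877826, -0.36155245358148064]]
(np.float64(-92.45790906360277), np.float64(0.08636259858168689))
```

View pics/topcrop.png

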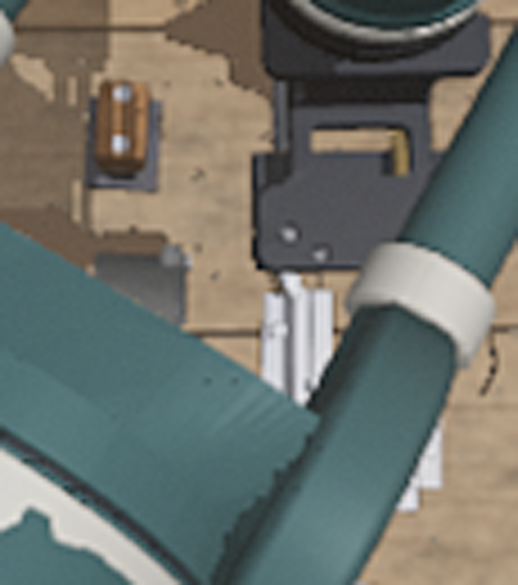

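The top crop shows the stop's two screws at crop (122,93) and (122,143), and the arm hides most of the track. The foot measures about 48 x 38 mm, so this is the narrow stop.

With the fingers closing along x, the gripper body would hit the grinder at the stop's place. So I'll grasp along y, set the stop down in front of the mouth, turn the gripper and regrasp along x.

```bash
python3 -m crank '{"offset":[[0.04,0.012,0],[0.04,0.012,0],[0,0,0],[0,0,0],[0,0,0],[0,0,0],[0,0,0],[0,0,0],[0,0,0],[0,0,0]],"dr":[[0,0,0],[0,0,0],[0,0,1],[0,0,1],[0,0,1],[0,0,1],[0,0,1],[0,0,1],[0,0,1],[0,0,1]],"fingers":[1,1,1,1,1,1,1,1,1,1]}'
python3 -m crank '{"offset":[[0,0,0],[0,0,0],[0,0,0],[0,0,0],[0,0,0.03],[0,0,0.03],[0,0,0.03],[0,0,0.03],[0,0,0],[0,0,0]],"dr":[[0,0,1],[0,0,1],[0,0,1],[0,0,0.75],[0,0,0],[0,0,0],[0,0,0],[0,0,0],[0,0,0],[0,0,0]],"fingers":[1,1,1,1,1,1,1,1,1,1]}'
python3 - <<'E'
from h import *
np.set_printoptions(precision=4,suppress=True)
c=cam('wrist'); cv2.imwrite('pics/wrist2.png',c['pixels']); print(c['xyz'],c['attitude'])
for r in manip.recognise('wrist','stop_narrow'): print(np.round(r['xyz'],4),round(r['conf'],2),proj(c,r['xyz']))
for P in [(.527,-.198,.072),(.527,-.198,.0)]: print(proj(c,P))
s=manip.observe();print(s['ee_pos'],R.from_rotvec(s['orientation']).as_matrix(),s['joints'],s['contact_force'])
np.savez('w2.npz',xyz=c['xyz'],R=c['R'],K=c['camera_matrix'])
E
```

```text
time_s: 4.85
ee_pos: [0.5266, -0.1986, 0.2997]
orientation: [-3.062, -0.701, -0.0]
contact_force: [0.3, -0.6, -0.5]
gripper_width: 1.001
grasp_force: 0.0
time_s: 6.1
ee_pos: [0.5272, -0.1989, 0.1808]
orientation: [3.139, -0.108, 0.002]
contact_force: [0.6, -0.2, 0.5]
gripper_width: 0.999
grasp_force: 0.0
[ 0.6043 -0.204   0.3145] [-0.229   0.2446 -1.6264]
[ 0.5258 -0.0755  0.0602] 0.96 [150.6286 221.1268]
[ 0.5339 -0.2036  0.0746] 0.63 [288.1847 207.9795]
[0.5818 0.035  0.0382] 0.62 [ 33.861  165.5983]
[282.2769 215.0872]
[282.4456 195.4418]
[ 0.5278 -0.1991  0.1817] [[ 0.9976 -0.0687  0.0029]
 [-0.0687 -0.9976 -0.0012]
 [ 0.003   0.001  -1.    ]] [-0.4049  0.1066  1.919   0.      1.1129  1.2347] [-0.4763  0.1939  0.2248]
```

View pics/wrist2.png

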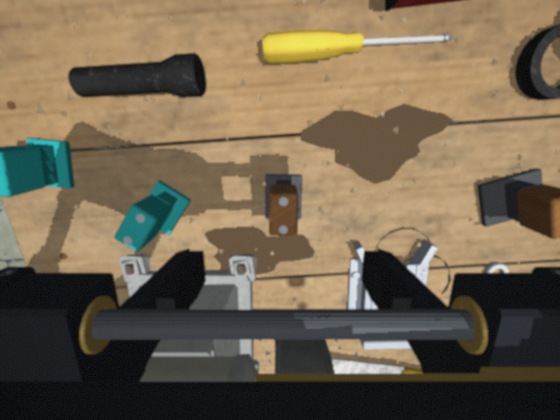

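The picture shows the stop's grip squarely aligned with the gripper, with screws at (283,187) and (283.5,229). The foot's far edge runs (266..302, 175). I'll triangulate the heights.

```bash
python3 - <<'E'
from h import *
np.set_printoptions(precision=4,suppress=True)
w=np.load('w2.npz'); w2=dict(xyz=w['xyz'],R=w['R'],camera_matrix=w['K'])
w1=dict(WX,camera_matrix=w['K']); t=cam('top')
def tri(*obs):
    A=np.zeros((3,3));b=np.zeros(3)
    for c,u,v in obs:
        d=ray(c,u,v);d/=np.linalg.norm(d);M=np.eye(3)-np.outer(d,d);A+=M;b+=M@c['xyz']
    return np.linalg.solve(A,b)
g=lambda u,v:(w1,155+(u-1.5)/4,95+(v-1.5)/4)
k=lambda u,v:(t,260+(u-1.75)/4.5,165+(v-1.75)/4.5)
print('screw+',tri(g(635,100),(w2,283,187),k(122,93)),tri(g(635,100),(w2,283,187)))
print('screw-',tri(g(549,94),(w2,283.5,229),k(122,143)),tri(g(549,94),(w2,283.5,229)))
print('flare ends',tri(g(412,325),(w2,357,243)),tri(g(408,550),(w2,432,246)))
m=w2; im=cv2.imread('pics/wrist2.png')
# overlay model for wrist2
q=np.radians(-4); 
def box(x,y,x2,y2,z,cx=.527,cy=-.199):
    return np.array([proj(m,(cx+np.cos(q)*a-np.sin(q)*b,cy+np.sin(q)*a+np.cos(q)*b,z)) for a,b in[(x,y),(x2,y),(x2,y2),(x,y2)]])
print(box(-.025,-.02,.025,.02,.008).round(1).tolist(),box(-.02,-.013,.02,.013,.072).round(1).tolist())
for B in (box(-.025,-.02,.025,.02,.008),box(-.02,-.013,.02,.013,.072)): cv2.polylines(im,[(B*16).astype(int)],True,(0,255,0),1,cv2.LINE_AA,4)
cv2.imwrite('pics/ov2.png',cv2.resize(im[160:275,230:460],None,fx=3.4,fy=3.4,interpolation=cv2.INTER_CUBIC))
E
```

```text
screw+ [ 0.5443 -0.1991  0.0388] [ 0.5431 -0.199   0.0304]
screw- [ 0.5133 -0.1981  0.0703] [ 0.5135 -0.1976  0.0707]
flare ends [ 0.4653 -0.2794  0.004 ] [ 0.4625 -0.3616  0.0179]
[[301.3, 218.9], [302.2, 174.4], [264.6, 174.3], [265.4, 218.9]] [[297.8, 236.2], [298.6, 192.8], [268.3, 192.8], [268.9, 236.2]]
```

View pics/ov2.png

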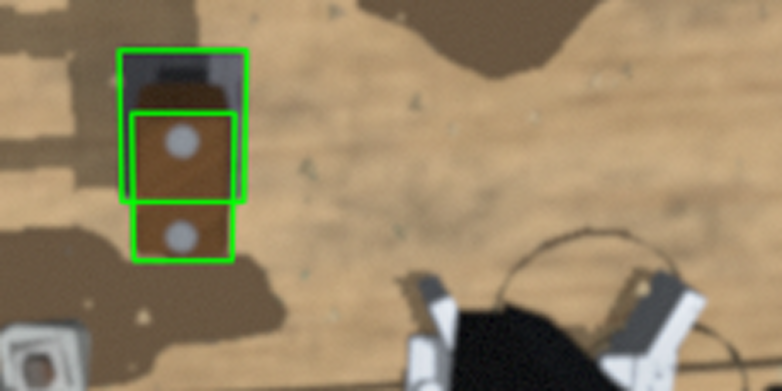

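The overlay of the measured model (0.527, -0.199, yaw -4°) fits the foot and grip to within about a pixel, so the heights agree with the text. Next I descend and grasp.

```bash
python3 -m crank '{"offset":[[0,0,0.034],[0,0,0.034],[0,0,0.034],[0,0,0.034],[0,0,0],[0,0,0],[0,0,0],[0,0,0],[0,0,0],[0,0,0]],"dr":[[0,0,0],[0,0,0],[0,0,0],[0,0,0],[0,0,0],[0,0,0],[0,0,0],[0,0,0],[0,0,0],[0,0,0]],"fingers":[1,1,1,1,1,0,0,0,0,0]}' 30
```

```text
time_s: 7.5
ee_pos: [0.5267, -0.1986, 0.044]
orientation: [3.14, -0.108, 0.001]
contact_force: [0.4, -0.5, 0.2]
gripper_width: 0.462
grasp_force: 0.0
```

```bash
python3 -m crank '{"offset":[[0,0,0],[0,0,0],[0,0,0],[0,0,-0.01],[0,0,-0.01],[0,0.0307,0],[0,0.0307,0],[0,0.0307,0],[0,0.0307,0],[0,0,0]],"dr":[[0,0,0],[0,0,0],[0,0,0],[0,0,0],[0,0,0],[0,0,0],[0,0,0],[0,0,0],[0,0,0],[0,0,-0.25]],"fingers":[0,0,0,0,0,0,0,0,0,0]}'
python3 - <<'E'
from h import *
np.set_printoptions(precision=4,suppress=True)
c=cam('wrist'); 
s=manip.observe();print(s['ee_pos'],R.from_rotvec(s['orientation']).as_matrix()[:,0],s['gripper_width'],s['grasp_force'],s['contact_force'])
cv2.imwrite('pics/w3.png',c['pixels'])
sc=cam('scene');cv2.imwrite('pics/s3.png',np.vstack([cv2.resize(sc['pixels'][160:370,170:370],(400,420)),c['pixels'][:, :400]*0+0])[:420] if 0 else np.hstack([cv2.resize(c['pixels'],(448,336)),cv2.resize(sc['pixels'][150:350,160:360],(336,336))]))
E
```

```text
time_s: 8.75
ee_pos: [0.5184, -0.3233, 0.0646]
orientation: [3.14, -0.055, 0.002]
contact_force: [-0.2, -0.3, -2.6]
gripper_width: 0.295
grasp_force: 30.0
[ 0.5182 -0.3219  0.0643] [ 0.9995 -0.0329  0.0006] 0.29290888987802477 29.96444631367922 [ 0.1915  0.5431 -2.2882]
```

View pics/s3.png

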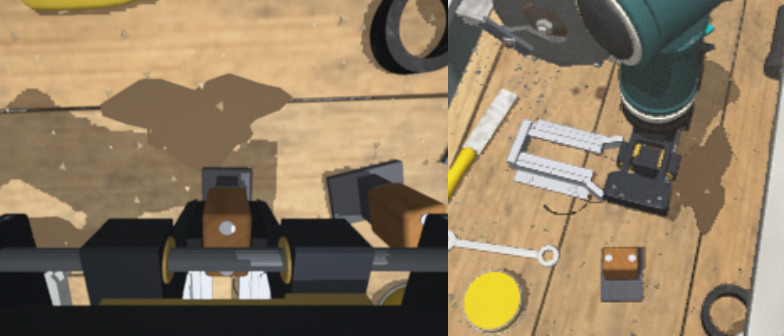

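The stop is held: the opening is 26 mm, the load about 2.3 N, and the grip sits between the pads in front of the mouth. I'll set it down, release and rise.

```bash
python3 -m crank '{"offset":[[0,0,0.01],[0,0,0.01],[0,0,0],[0,0,0],[0,0,0],[0,0,0],[0,0,0],[0,0,-0.03],[0,0,-0.045],[0,0,-0.045]],"dr":[[0,0,0],[0,0,0],[0,0,0],[0,0,0],[0,0,0],[0,0,0],[0,0,0],[0,0,0],[0,0,0],[0,0,0]],"fingers":[0,0,0,0.6,0.6,0.6,0.6,0.6,0.6,0.6]}'
python3 -m crank '{"offset":[[0,0,0],[0,0,0],[0,0,0],[0,0,0],[0,0,0],[0,0,0],[0,0,0],[0,0,0],[0,0,0],[0,0,0]],"dr":[[0,0,-0.9],[0,0,-1],[0,0,-1],[0,0,-1],[0,0,-1],[0,0,-1],[0,0,-1],[0,0,-1],[0,0,-1],[0,0,-1]],"fingers":[1,1,1,1,1,1,1,1,1,1]}'
python3 -m crank '{"offset":[[0,0,0],[0,0,0],[0,0,0],[0,0,0],[0,0,0],[0,0,0],[0,0,0],[0,0,0],[0,0,0],[0,0,0]],"dr":[[0,0,-1],[0,0,-0.35],[0,0,0],[0,0,0],[0,0,0],[0,0,0],[0,0,0],[0,0,0],[0,0,0],[0,0,0]],"fingers":[1,1,1,1,1,1,1,1,1,1]}'
python3 - <<'E'
from h import *
np.set_printoptions(precision=4,suppress=True)
c=cam('wrist'); m=c
s=manip.observe();print(s['ee_pos'],R.from_rotvec(s['orientation']).as_matrix(),s['joints'],s['gripper_width'],s['contact_force'])
im=c['pixels'].copy(); q=np.radians(-2.05); cx,cy=.518,-.3218
def box(x,y,x2,y2,z,cx,cy):
    return np.array([proj(m,(cx+np.cos(q)*a-np.sin(q)*b,cy+np.sin(q)*a+np.cos(q)*b,z)) for a,b in[(x,y),(x2,y),(x2,y2),(x,y2)]])
for B in (box(-.025,-.02,.025,.02,.008,cx,cy),box(-.02,-.013,.02,.013,.072,cx,cy),box(-.1,-.013,0,.013,.021,.443,-.3188),box(-.1,-.03,.022,.03,.0,.443,-.3188)): cv2.polylines(im,[(B*16).astype(int)],True,(0,255,0),1,cv2.LINE_AA,4)
cv2.imwrite('pics/ov4.png',cv2.resize(im[90:370,60:433],None,fx=2.1,fy=2.1,interpolation=cv2.INTER_CUBIC)); cv2.imwrite('pics/w4.png',c['pixels']); np.savez('w4.npz',xyz=c['xyz'],R=c['R'],K=c['camera_matrix'])
E
```

```text
time_s: 10.1
ee_pos: [0.5178, -0.321, 0.1646]
orientation: [-3.141, 0.053, 0.001]
contact_force: [-0.5, -0.7, -0.6]
gripper_width: 0.6
grasp_force: 0.0
time_s: 11.35
ee_pos: [0.5181, -0.3211, 0.1637]
orientation: [2.45, 1.967, 0.0]
contact_force: [-0.5, 0.0, 0.5]
gripper_width: 1.002
grasp_force: 0.0
time_s: 12.6
ee_pos: [0.5181, -0.3211, 0.1637]
orientation: [-2.259, -2.183, 0.0]
contact_force: [-0.9, 0.5, 0.1]
gripper_width: 1.0
grasp_force: 0.0
[ 0.5182 -0.3211  0.1637] [[ 0.0339  0.9994  0.0001]
 [ 0.9994 -0.0339 -0.    ]
 [-0.      0.0001 -1.    ]] [-0.5956  0.2084  1.8364  0.      1.0967 -0.5617] 0.9966018219847598 [ 0.605   0.2998 -0.2504]
```

View pics/ov4.png

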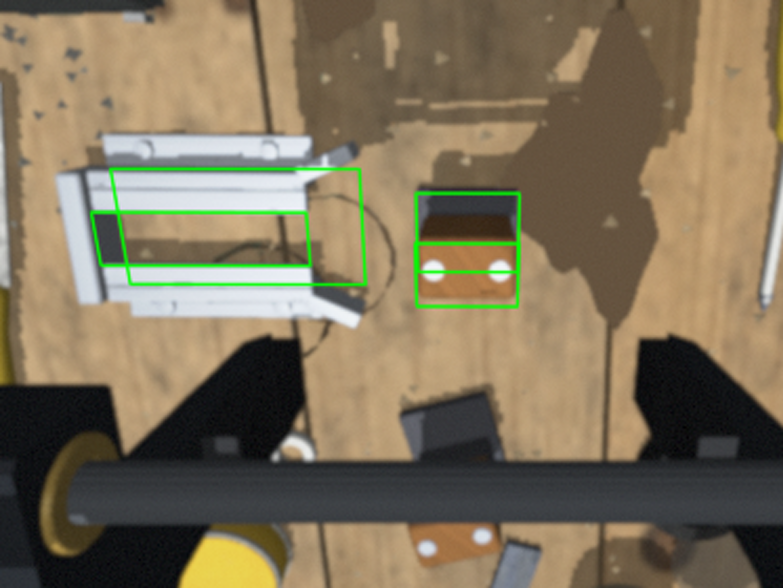

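The overlay fits the track slot to within a pixel. The set-down stop lies about 1.8 mm towards +y of the track axis. Now I regrasp along x.

```bash
python3 -m crank '{"offset":[[0,0,0.03],[0,0,0.03],[0,0,0.03],[0,0,0.03],[0,0,0],[0,0,0],[0,0,0],[0,0,0],[0,0,0],[0,0,0]],"dr":[[0,0,0],[0,0,0],[0,0,0],[0,0,0],[0,0,0],[0,0,0],[0,0,0],[0,0,0],[0,0,0],[0,0,0]],"fingers":[1,1,1,1,0,0,0,0,0,0]}' 30
python3 -m crank '{"offset":[[0,0,0],[0,0,-0.002],[-0.0018,0,0],[0,-0.01,0],[0,-0.01,0],[0,-0.01,0],[0,-0.01,0],[0,-0.01,0],[0,0,0],[0,0,0]],"dr":[[0,0,0],[0,0,0],[0,0,0],[0,0,0],[0,0,0],[0,0,0],[0,0,0],[0,0,0],[0,0,0],[0,0,0]],"fingers":[0,0,0,0,0,0,0,0,0,0]}'
python3 - <<'E'
from h import *
c=cam('wrist');s=cam('scene');t=cam('top')
cv2.imwrite('pics/v5.png',np.hstack([cv2.resize(c['pixels'][60:360,40:440],(400,300)),cv2.resize(s['pixels'][180:330,170:370],(400,300))]))
o=manip.observe();print(o['ee_pos'],o['gripper_width'],o['grasp_force'],o['contact_force'],o['joints'])
E
```

```text
time_s: 13.9
ee_pos: [0.5183, -0.3214, 0.0445]
orientation: [2.258, 2.183, -0.0]
contact_force: [-1.3, -0.4, 5.5]
gripper_width: 0.45
grasp_force: 30.0
time_s: 15.15
ee_pos: [0.4684, -0.3214, 0.046]
orientation: [2.258, 2.183, 0.0]
contact_force: [0.5, -0.6, -2.8]
gripper_width: 0.451
grasp_force: 30.0
[ 0.46857347 -0.32132845  0.04585905] 0.4526696985418212 29.99997045379132 [ 0.62016916 -0.22936946 -2.96486361] [-6.44968976e-01  2.73910008e-01  2.00560331e+00  5.81957356e-05
  8.61536981e-01 -6.11324595e-01]
```

View pics/v5.png

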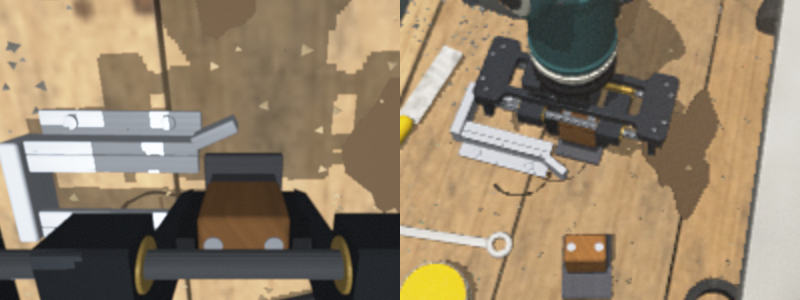

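The stop is held along x, with its foot's front at the mouth and the load about 2.9 N. Now I slide it in, watching the forces.

```bash
python3 -m crank '{"offset":[[0,-0.006,0],[0,-0.006,0],[0,-0.006,0],[0,-0.006,0],[0,-0.006,0],[0,-0.006,0],[0,-0.006,0],[0,-0.006,0],[0,0,0],[0,0,0]],"dr":[[0,0,0],[0,0,0],[0,0,0],[0,0,0],[0,0,0],[0,0,0],[0,0,0],[0,0,0],[0,0,0],[0,0,0]],"fingers":[0,0,0,0,0,0,0,0,0,0]}'
```

```text
time_s: 16.55
ee_pos: [0.4203, -0.3197, 0.0458]
orientation: [2.259, 2.183, 0.0]
contact_force: [0.5, -0.3, -2.6]
gripper_width: 0.453
grasp_force: 30.0
```

```bash
python3 -m crank '{"offset":[[0,-0.006,0],[0,-0.006,0],[0,-0.006,0],[0,-0.006,0],[0,-0.006,0],[0,-0.006,0],[0,-0.006,0],[0,0,0],[0,0,0],[0,0,0]],"dr":[[0,0,0],[0,0,0],[0,0,0],[0,0,0],[0,0,0],[0,0,0],[0,0,0],[0,0,0],[0,0,0],[0,0,0]],"fingers":[0,0,0,0,0,0,0,0,0,0]}'
python3 - <<'E'
from h import *
o=manip.observe();print(o['ee_pos'],o['contact_force'],o['joints'],o['joint_efforts'])
s=cam('scene');c=cam('wrist')
cv2.imwrite('pics/v6.png',np.hstack([cv2.resize(c['pixels'][60:360,40:440],(400,300)),cv2.resize(s['pixels'][130:330,110:377],(400,300))]))
E
```

```text
time_s: 17.8
ee_pos: [0.3784, -0.3182, 0.0458]
orientation: [2.258, 2.183, 0.0]
contact_force: [0.0, -0.5, -2.6]
gripper_width: 0.451
grasp_force: 30.0
[ 0.37840793 -0.31822273  0.04577611] [ 4.23136351e-04 -4.92176170e-01 -2.61298368e+00] [-7.49639312e-01  1.50345736e-01  2.16083068e+00  7.97541709e-05
  8.30172898e-01 -7.15916410e-01] [-4.23922716e-02 -3.71059549e+01 -2.85158265e+01  3.57091706e-02
  6.68308139e-02  1.59563742e-04]
```

View pics/v6.png

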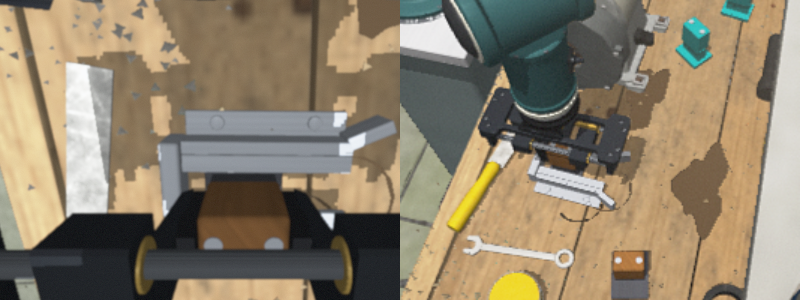

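The stop is inside the track, with about 9 mm to go and no contact. I'll approach the end in small steps.

```bash
python3 -m crank '{"offset":[[0,-0.002,0],[0,-0.002,0],[0,-0.002,0],[0,-0.001,0],[0,0,0],[0,0,0],[0,0,0],[0,0,0],[0,0,0],[0,0,0]],"dr":[[0,0,0],[0,0,0],[0,0,0],[0,0,0],[0,0,0],[0,0,0],[0,0,0],[0,0,0],[0,0,0],[0,0,0]],"fingers":[0,0,0,0,0,0,0,0,0,0]}'
python3 -m crank '{"offset":[[0,-0.001,0],[0,-0.001,0],[0,0,0],[0,0,0],[0,0,0],[0,0,0],[0,0,0],[0,0,0],[0,0,0],[0,0,0]],"dr":[[0,0,0],[0,0,0],[0,0,0],[0,0,0],[0,0,0],[0,0,0],[0,0,0],[0,0,0],[0,0,0],[0,0,0]],"fingers":[0,0,0,0,0,0,0,0,0,0]}'
```

```text
time_s: 19.15
ee_pos: [0.3712, -0.3179, 0.0457]
orientation: [-2.259, -2.184, 0.0]
contact_force: [0.4, 0.0, -2.2]
gripper_width: 0.447
grasp_force: 30.0
time_s: 20.4
ee_pos: [0.3692, -0.3178, 0.0457]
orientation: [-2.259, -2.184, 0.0]
contact_force: [0.2, 0.2, -3.1]
gripper_width: 0.447
grasp_force: 30.0
```

```bash
python3 -m crank '{"offset":[[0,0,0.001],[0,-0.0005,0],[0,-0.0005,0],[0,-0.0005,0],[0,-0.0005,0],[0,0,0],[0,0,0],[0,0,0],[0,0,0],[0,0,0]],"dr":[[0,0,0],[0,0,0],[0,0,0],[0,0,0],[0,0,0],[0,0,0],[0,0,0],[0,0,0],[0,0,0],[0,0,0]],"fingers":[0,0,0,0,0,0,0,0,0,0]}'
```

```text
time_s: 21.65
ee_pos: [0.3672, -0.3178, 0.0447]
orientation: [-2.259, -2.183, 0.0]
contact_force: [0.1, 0.2, -3.0]
gripper_width: 0.447
grasp_force: 30.0
```

```bash
python3 -m crank '{"offset":[[0,-0.0004,0],[0,-0.0004,0],[0,-0.0004,0],[0,-0.0004,0],[0,-0.0004,0],[0,0,0],[0,0,0],[0,0,0],[0,0,0],[0,0,0]],"dr":[[0,0,0],[0,0,0],[0,0,0],[0,0,0],[0,0,0],[0,0,0],[0,0,0],[0,0,0],[0,0,0],[0,0,0]],"fingers":[0,0,0,0,0,0,0,0,0,0]}'
```

```text
time_s: 22.9
ee_pos: [0.3666, -0.318, 0.0451]
orientation: [2.258, 2.181, 0.003]
contact_force: [6.5, 0.4, -6.0]
gripper_width: 0.455
grasp_force: 30.0
```

Contact with the closed end: Fx is 6.5 N at x=0.3666, as predicted for home (0.367–0.370). I'll lower the foot onto the bench, press a little more, release and rise.

```bash
python3 -m crank '{"offset":[[0,0,0.001],[0,0,0.0007],[0,-0.0005,0],[0,-0.0005,0],[0,0,0],[0,0,0],[0,0,0],[0,0,0],[0,0,0],[0,0,0]],"dr":[[0,0,0],[0,0,0],[0,0,0],[0,0,0],[0,0,0],[0,0,0],[0,0,0],[0,0,0],[0,0,0],[0,0,0]],"fingers":[0,0,0,0,0,0,0,0,0,0]}'
```

```text
time_s: 24.15
ee_pos: [0.3666, -0.3184, 0.0446]
orientation: [2.257, 2.179, 0.003]
contact_force: [7.4, 3.2, 2.4]
gripper_width: 0.456
grasp_force: 30.0
```

```bash
python3 -m crank '{"offset":[[0,0,0],[0,0,0],[0,0,0],[0,0,0],[0,0,-0.02],[0,0,-0.04],[0,0,-0.05],[0,0,-0.05],[0,0,-0.05],[0,0,0]],"dr":[[0,0,0],[0,0,0],[0,0,0],[0,0,0],[0,0,0],[0,0,0],[0,0,0],[0,0,0],[0,0,0],[0,0,0]],"fingers":[0.8,0.8,0.8,0.8,0.8,0.8,0.8,0.8,0.8,0.8]}'
python3 - <<'E'
from h import *
c=cam('wrist'); m=c
o=manip.observe();print(o['ee_pos'],o['contact_force'],o['gripper_width'])
im=c['pixels'].copy(); q=np.radians(-2.05)
def box(x,y,x2,y2,z,cx,cy):
    return np.array([proj(m,(cx+np.cos(q)*a-np.sin(q)*b,cy+np.sin(q)*a+np.cos(q)*b,z)) for a,b in[(x,y),(x2,y),(x2,y2),(x,y2)]])
for B in (box(-.02,-.013,.02,.013,.072,.3672,-.3162),box(-.1,-.013,0,.013,.021,.443,-.3188)): cv2.polylines(im,[(B*16).astype(int)],True,(0,255,0),1,cv2.LINE_AA,4)
v,u=[int(x) for x in proj(c,(.39,-.316,.03))[::-1]]; print(u,v)
cv2.imwrite('pics/v7.png',cv2.resize(im[max(0,v-80):v+80,max(0,u-110):u+110],None,fx=3.5,fy=3.5,interpolation=cv2.INTER_CUBIC))
E
```

```text
time_s: 25.4
ee_pos: [0.3662, -0.3198, 0.2582]
orientation: [2.252, 2.177, 0.0]
contact_force: [-0.3, 0.1, -0.8]
gripper_width: 0.799
grasp_force: 0.0
[ 0.36505412 -0.31866867  0.25530985] [-1.20377974 -0.54783584 -1.23279237] 0.7994064298682549
300 180
```

View pics/v7.png

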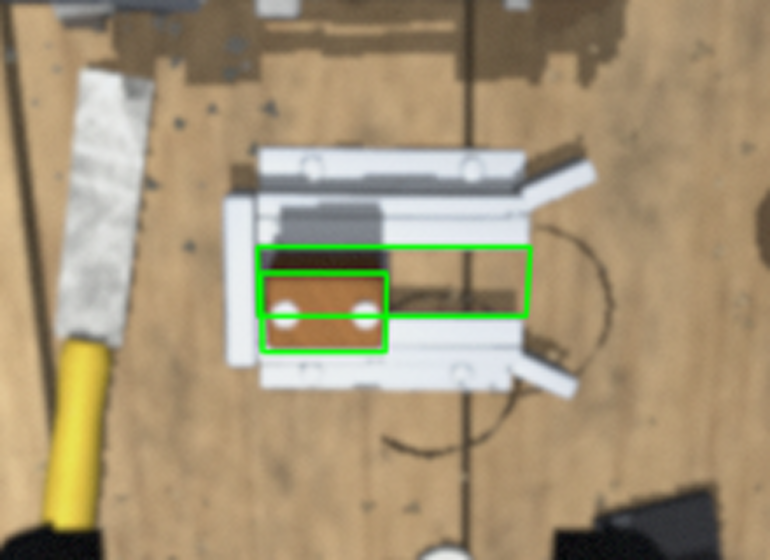

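The picture shows the stop upright, foot under the lips and hard up at the closed end. The grip at (265..385, 272..348) matches the predicted home outline, the gripper is clear, and the wide stop has not moved.

```bash
python3 -c "
from cell import manip
print(manip.close_job())"
```

```text
the job is handed in; nothing more can be done
None
```

The narrow-footed stop is in the track with its foot under the lips, against the closed end and released, and the job is handed in at about 25 s; the wide-footed stop was left where it stood.

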